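# Unclamp a bored bracket and hold it up to the inspection camera

## Task

Throw the toggle clamp on the drilling fixture fully open, draw the bearing bracket straight up off its two dowel pins, and hold it in the air in front of the inspection camera: bore centre 120 mm straight out from the front of the lens, the wide bearing-seat end of the bore looking squarely into the lens and the bracket not rolled over. Grip it gently, with no more than about 60 N on each finger, because a hard squeeze springs the bearing seat out of round; do not touch the camera or its stand, and leave everything else on the bench where it is. Finish holding it there, still, for the picture: do not put it down or let go.

Things in the scene. Friction and masses are not known exactly. Their poses are not given: they have to be found in the camera images.
- fixture: drilling fixture, fixed to the bench: dark steel plate 186 x 92 x 12 mm, two upright 7 mm dowel pins (14 mm high, 34 mm apart) and, on the side away from the robot, a vertical-handle toggle clamp. Origin at the plate's underside, below the bore of the seated bracket; x runs from bracket to clamp (plate: x = -36 to +150 mm), z up. Opened, the clamp's arm stands up from its pivot at x = 98, z = 52 mm
- clamp_arm (a joint): angle (rad) of the clamp's holding arm: 0 = closed, its rubber foot on the bracket's foot; grows as it swings up and back; about 1.75 = fully open. The handle drives it through an over-centre link: handle leaning 0.2, 0.4, 0.65, 0.85, 1.05, 1.25 rad gives the arm about 0.15, 0.4, 0.7, 1.0, 1.35, 1.75. It stays where it is left. Fully open, its spindle sticks out towards the bracket to x = 70 mm at z = 115 mm
- clamp_handle: the clamp's handle; origin at its pivot on the arm's tail, at x = 120, z = 59 mm in the fixture's frame while closed; z along the handle (upright while closed). To open, push or pull it away from the bracket, along the fixture's +x, in an arc in the fixture's x-z plane; a few newtons do. Fully open it leans back 1.25 rad and the pivot has come 18 mm towards the bracket and 30 mm down
- handle_grip (a point): point on the axis of the handle's black rubber grip, 75 mm from the handle's pivot and 31 mm below its upper end. The grip is round, 16 to 19 mm thick, 66 mm long; upper end 165 mm above the bench while closed
- bracket: machined aluminium bearing bracket, 0.24 kg: foot 67 x 54 x 9 mm (x = -15 to +52 mm) and, at the robot's end, an upright wall 22 mm thick (x), 46 mm wide (y), 69 mm tall, with flat cheeks and a round crown. Origin at the underside below the bore centre; x points out of the bearing seat, z up. Seated, its axes are the fixture's, the pins pass through its foot, and it is free once lifted 16 mm
- bore (a point): centre of the bore, mid wall, 46 mm above the bracket's underside. The bore, 22 mm wide, runs through the wall along the bracket's x; its +x end (over the foot, towards the clamp) widens to the bearing seat, 32 mm wide and 8 mm deep, ringed by three small screw holes. Grip across the flat cheeks (46 mm apart, along y) at this height; 25 to 30 N holds it
- camera_stand: inspection camera stand, fixed to the bench: dark magnet base 62 x 52 x 52 mm with an upright 14 mm post, 430 mm tall; origin at the centre of the base's underside. The post stands 12 mm behind the base's centre (stand's +x). The camera looks along the stand's -x, tilted 20 degrees down; the stand's y is level and is the picture's horizontal
- camera_head: camera and its boss on the post; its height on the post varies. Grey body 44 x 36 x 36 mm, black lens 35 mm wide with a ring light 66 mm wide round it. Origin on the post's axis; axes parallel to the stand's
- lens (a point): centre of the lens's front rim, 55 mm from the post's axis along the stand's -x and 45 mm along its +y
- focus (a point): the point where the bore centre belongs: on the lens's axis, 120 mm out from the front rim, that is 113 mm along the stand's -x and 41 mm below lens
- oil_bottle: standing bottle of cutting oil, 54 mm across, 166 mm tall; origin at the centre of its underside. Bystander
- calipers: steel vernier calipers lying flat, 220 mm long; origin under its middle. Bystander
- pipe: short steel pipe standing upright, 42 mm across, 65 mm tall; origin at the centre of its underside. Bystander
- bearing: ball bearing lying flat, 52 mm across, 15 mm thick; origin at the centre of its underside. Bystander
- bolt: steel bolt with a nut on it lying on the bench, 82 mm long; origin under its middle. Bystander
- nut: hexagon nut lying flat, 27 mm across, 12 mm thick; origin at the centre of its underside. Bystander
Things that resemble listed ones, but are neither listed nor needed, are in the scene too. Of the things shaped like the bracket, the aluminium one is meant.

How it is judged:
On the way, in this order (a step that is already met when the one before it is completed fails the run):
1. the toggle clamp's arm is swung open (joint above 1.4 rad) with the bracket still seated on its pins (value of joint clamp_arm above 1.4 rad and z of bracket in the frame of fixture below 0.017 m and x of bracket in the frame of fixture between -0.004 and 0.004 m), for 0.1 s.
2. the bracket is held by the fingers, lifted straight up off the dowel pins and clear of the fixture (z of bracket in the frame of fixture between 0.032 and 0.12 m and horizontal distance between bracket and fixture below 0.03 m and angle between bracket's own z axis and vertical below 0.35 rad and contact force between bracket and the fingers above 2 N and contact force between bracket and fixture below 0.1 N), for 0.1 s.
At the end, for the whole second after the job is handed in: The fingers hold the bracket still, touching nothing else, with the bore centre within 15 mm of the focus point; the lens lies in front of the bearing seat, within 21 mm of the bore's axis (about 10 degrees); the bracket's y axis is within 0.18 rad of the stand's, crown up; the clamp is left open (distance between bore and focus below 0.015 m and x of lens in the frame of bracket above 0.09 m and y of lens in the frame of bracket between -0.021 and 0.021 m and z of lens in the frame of bracket between 0.025 and 0.067 m and angle between the y axis of bracket and the y axis of camera_stand, either way round below 0.18 rad and angle between bracket's own z axis and vertical below 1 rad and contact force between bracket and the fingers above 2 N and contact force between bracket and fixture below 0.1 N and contact force between bracket and camera_stand below 0.1 N and linear speed of bracket below 0.015 m/s and angular speed of bracket below 0.1 rad/s and value of joint clamp_arm above 1.4 rad); the arm keeps its last pose, push and grip.
It fails at once if the bracket squeezed with more than 65 N on each finger (130 N counted over both) (contact force between bracket and the fingers above 130 N).
It fails at once if the camera or its stand touched or shifted (contact force between camera_stand and the fingers above 0.5 N or contact force between camera_stand and the arm above 0.5 N or contact force between camera_stand and bracket above 0.5 N or distance of lens from where it was at the start of the episode above 0.004 m).
It fails at once if a bystander moved by more than 25 mm (distance of any of oil_bottle, calipers, pipe, bearing, bolt, nut from where it was at the start of the episode above 0.025 m).
It also fails if it takes over 61 s, if anything falls off the work surface, if the arm or the gripper's body presses on something with over 40 N, if the wrist force passes 120 N, or if a joint passes its speed limit or range.

## Robot

A 6-joint arm with a two-finger parallel gripper is mounted at the origin on a cart in front of the work surface, level with it; the furniture and walls round the work are solid. World frame = base frame: x ahead of the robot, y to its left, z up, the work surface at z = 0. Lengths are in m, angles in rad, forces in N, time in s.
With the tool pointing down it reaches from about 0.375 to 0.975 m from the base axis. Payload 3.8 kg.
Tool frame: the origin (TCP) lies between the finger pads; the fingertips stand 22 mm ahead of it and the grasp point (between the pads) lies 3 mm ahead of it; z points along the fingers, y is the direction in which the jaws open and shut (so a half turn about z gives the same grasp; the last joint's range is limited). The gripper opens to 85 mm and grips with 20 to 120 N. Pads are 22 mm wide; open, the fingers measure 114 mm over their backs; the gripper's body (76 mm by 85 mm) begins 54 mm behind the grasp point. The pads swing forward as they close: fully open they stand 13 mm farther back than shut.
Start: joints at [-1.234, 0.264, 1.604, -0, 1.274, -0.037], TCP at [0.246, -0.628, 0.253] pointing down, gripper open.
Joint ranges: [-2.63, 2.63], [-0.94, 2.18], [0.31, 2.57], [-1.31, 4.45], [0, 2.66], [-2.55, 2.55]. Speed limits (rad/s): [2.57, 2.57, 3.14, 3.14, 3.14, 3.14].

## Interface

Orientations are given as a rotation vector (axis times angle).
In Python, from workcell import * gives the robot as it stands.
- The arm moves only by the tool step_arm, never from a script. Its argument "motion" is a list that holds one entry, the list of rows, each a list of 7 numbers: the finger opening in m, from 0 to 0.0854, then the shift along the world's x, y, z in m, then the turn, a rotation vector about the world's x, y, z in degrees. A call has exactly 8 rows; each row is the pose to reach, as a shift and turn from the pose measured when the call began; what a row does not reach only later rows make up. A row lasts 1/8 s, in which the tool goes at most 62.5 mm and 10.7 degrees, less where a joint would pass 70% of its speed; a pose out of reach is approached as far as the arm can. A call with a gripper value outside its range is refused whole. The fingers move at their own pace and stop on an object; "newtons" is the grip in N (left out, the last holds). Time passes only in rows, so rows that repeat a pose let the fingers close, or fill a call up. It gives the time, the measured TCP pose, the force and the opening at its end, in the units of the state.
- read_state(): the state, without advancing time (a new reading comes with each control period).
- read_camera(name): name is "scene" or "top" or "wrist"; returns (picture, depth): 480x640x3 uint8, blue, green, red; 480x640 float32, m along the optical axis (not along the pixel's ray), 0 where there is no reading.
- get_calibration(name): a dict with "K" (3x3 intrinsics, pixels), "world_from_camera" (4x4, takes a point from camera to world coordinates). Camera axes: x right, y down, z forward; pixel columns grow to the right and rows downward; lengths in m; the calibration is good to about 2 mm. A picture is of the moment at which its call begins: read the wrist's pose just before it. get_calibration takes no time and is no camera call; for the wrist camera it gives the pose at the moment of the call.
- finish_job(): hands the job in, once; it reports no verdict.
Trained networks look in the newest picture that a camera, given by its name, has taken for a name from the list of things; names that differ only in an ending like _2 or _b are one class to them, and where a whole thing is asked for, a point or a joint stands for the part that bears it (a point fixed in the world has none). Each returns a list of dicts, best first, with "score" (0 to 1); they miss things now and then, are a little off and sometimes report something else, mostly with a low value. They report only what shows in the picture. A call takes as long as a camera call. They do not tell look-alikes from the thing itself.
- spot_in(camera, thing): "xyz" ([x, y, z] in m, in the coordinates of the camera as it stood for that picture, good to about 4 mm: the middle of the surface that is visible of it).
- regions_of(camera, thing): "region" (480x640 bool, what is visible of it).
The state is a dict: "time": time; "q": joint angles; "joint_vel": joint speeds; "joint_torque": joint torques, N m; "tool_pos": TCP position; "tcp_rot": TCP orientation; "wrist_force": force on the tool from outside, world axes, zero at the start; "torque": the same for the moment, N m; "width": opening from 0.0 (shut) to 1.0 (fully open).
Only numpy, scipy, OpenCV 4.12 (cv2) and the standard library are available. Lean on these libraries where they do the work, as an engineer would, in place of code of your own. Each camera call takes 0.05 s, during which the arm holds its last target. There are 200 camera calls.

## Working session

There is one attempt and no reset: what is moved stays moved. The work goes in short steps, Python scripts to look and compute and a tool call to move; the robot and the scene stay as the last step left them, time stands still between calls to the robot, and variables do not carry over. Pictures are saved under pics/ and viewed, on a budget of 10 in all, crops included, one or two more only if the job needs it, and the job is handed in when it is done.

Besides the shell and the picture viewer there is one more tool, called after ">>>" by a JSON object that holds its "method" and its "body", one argument or row to a line. step_arm: Moves the arm, as the interface text tells. Its arguments: {"type":"object","properties":{"motion":{"type":"array"},"newtons":{"type":"number"}},"required":["motion"]}

```bash
mkdir -p pics; cat > h.py <<'E'
from workcell import *
import numpy as np, cv2
from scipy.spatial.transform import Rotation as R
def w(cal,p): T=cal["world_from_camera"]; return T[:3,:3]@np.asarray(p)+T[:3,3]
def cloud(cal,d,m=None):
    K=cal["K"]; v,u=np.nonzero((d>0) if m is None else (m&(d>0))); z=d[v,u]
    P=np.c_[(u-K[0,2])*z/K[0,0],(v-K[1,2])*z/K[1,1],z]
    T=cal["world_from_camera"]; return P@T[:3,:3].T+T[:3,3]
E
python3 - <<'E'
from h import *
names="fixture clamp_handle handle_grip bracket bore camera_stand camera_head lens oil_bottle calipers pipe bearing bolt nut".split()
for c in ("scene","top"):
    cal=get_calibration(c); im,d=read_camera(c); cv2.imwrite(f"pics/{c}0.png",im); np.save(f"{c}0.npy",d)
    for n in names:
        print(c,n,[(round(r["score"],2),w(cal,r["xyz"]).round(3).tolist()) for r in spot_in(c,n)[:3]])
s=read_state();print(s)
E
```

```text
scene fixture [(0.87, [0.486, -0.199, 0.016])]
scene clamp_handle [(0.7, [0.531, -0.203, 0.121]), (0.4, [0.651, 0.237, 0.329])]
scene handle_grip [(0.58, [0.526, -0.205, 0.122])]
scene bracket [(0.93, [0.416, -0.197, 0.036]), (0.8, [0.457, -0.324, 0.022])]
scene bore [(0.71, [0.412, -0.197, 0.038]), (0.65, [0.46, -0.325, 0.029]), (0.56, [0.298, -0.286, 0.032])]
scene camera_stand [(0.96, [0.652, 0.214, 0.316])]
scene camera_head [(0.58, [0.65, 0.239, 0.33])]
scene lens [(0.64, [0.65, 0.241, 0.327]), (0.48, [0.67, -0.048, 0.101])]
scene oil_bottle [(0.74, [0.668, -0.048, 0.1])]
scene calipers [(0.71, [0.616, 0.071, 0.008]), (0.69, [0.649, 0.239, 0.327])]
scene pipe [(0.69, [0.362, -0.414, 0.043]), (0.68, [0.468, 0.321, 0.016])]
scene bearing [(0.57, [0.415, 0.158, 0.017])]
scene bolt [(0.87, [0.422, 0.269, 0.019]), (0.64, [0.654, 0.214, 0.314])]
scene nut [(0.64, [0.468, 0.321, 0.015])]
top fixture [(0.77, [0.494, -0.2, 0.013]), (0.48, [0.62, 0.064, 0.002]), (0.17, [0.532, -0.207, 0.135])]
top clamp_handle [(0.55, [0.532, -0.206, 0.134])]
top handle_grip [(0.64, [0.537, -0.204, 0.129]
[... 565 characters left out ...]
olt [(0.68, [0.426, 0.263, 0.02])]
top nut []
{'time': 1.5, 'q': array([-1.23387781e+00,  2.63864822e-01,  1.60400199e+00,  3.26374381e-05,
        1.27365165e+00, -3.68812197e-02]), 'joint_vel': array([ 0.00058664,  0.00081453,  0.00105814,  0.00074323, -0.00075831,
       -0.00037171]), 'joint_torque': array([ 1.98107591e-03, -5.15048361e+01, -3.67704177e+01,  2.33185092e-04,
        8.83837038e-04, -1.15552606e-05]), 'tool_pos': array([ 0.24650278, -0.62839077,  0.25330237]), 'tcp_rot': array([3.08681711e+00, 5.83723278e-01, 6.58870236e-05]), 'wrist_force': array([ 0.22977004, -0.14272499,  0.10659512]), 'torque': array([ 0.01141772,  0.02302232, -0.03560344]), 'width': 1.001696681248131}
```

View pics/scene0.png

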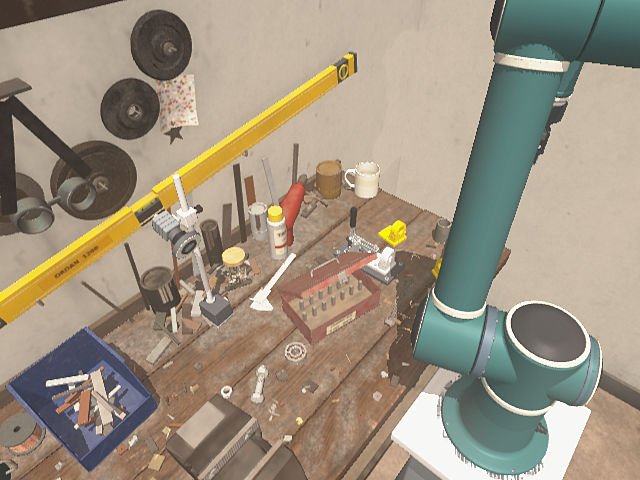

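View pics/top0.png

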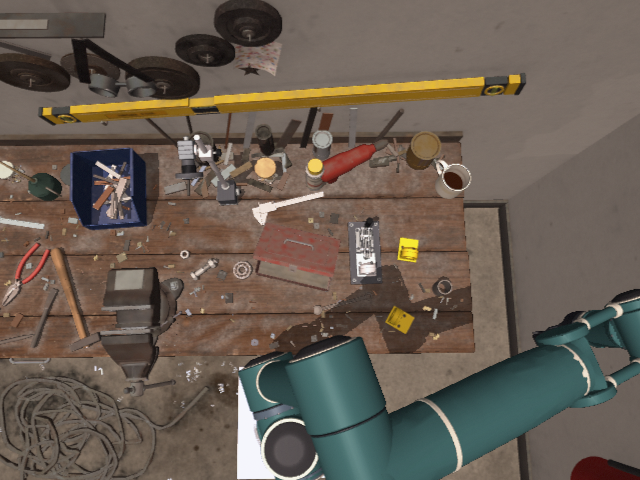

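The scene view shows the fixture with the aluminium bracket at about (380,262), and yellow look-alikes at (398,232) and (440,265). The stand is at about (200,250), with a red toolbox between it and the fixture. The top view shows the fixture at about (366,250), nearly aligned with world x, and the camera head at about (200,160). Next I'll fit the fixture and stand from depth.

```bash
python3 - <<'E'
from h import *
for c in ("top","scene"):
    cal=get_calibration(c); d=np.load(f"{c}0.npy"); P=cloud(cal,d)
    f=P[(P[:,0]>.3)&(P[:,0]<.65)&(P[:,1]>-.28)&(P[:,1]<-.12)&(P[:,2]>.007)&(P[:,2]<.017)]
    if len(f)>20: print(c,len(f),"plate rect",cv2.minAreaRect(f[:,:2].astype(np.float32)))
    f=P[(abs(P[:,0]-.41)<.05)&(abs(P[:,1]+.2)<.06)&(P[:,2]>.03)&(P[:,2]<.12)]
    print("bracket wall",len(f),np.percentile(f,[2,50,98],axis=0).round(3).tolist())
    s=P[(abs(P[:,0]-.68)<.12)&(abs(P[:,1]-.2)<.12)&(P[:,2]>.02)&(P[:,2]<.5)]
    for a in np.arange(.02,.48,.03):
        q=s[(s[:,2]>a)&(s[:,2]<a+.03)]
        if len(q): print(round(a,2),len(q),q.min(0).round(3)[:2],np.median(q,axis=0).round(3)[:2],q.max(0).round(3)[:2])
    for n in ("camera_stand","camera_head","lens"):
        for r in regions_of(c,n)[:1]:
            q=cloud(cal,d,r["region"]); print(n,r["score"],len(q),np.percentile(q,[2,50,98],axis=0).round(3).tolist())
print(get_calibration("wrist"), R.from_rotvec(read_state()["tcp_rot"]).as_matrix().round(3))
im=cv2.imread("pics/scene0.png"); cv2.imwrite("pics/s_crop.png",cv2.resize(im[160:340,120:440],None,fx=2.5,fy=2.5,interpolation=cv2.INTER_CUBIC))
E
```

```text
top 1243 plate rect ((0.4795776605606079, -0.20154176652431488), (0.15707769989967346, 0.33276188373565674), 89.65116119384766)
bracket wall 189 [[0.406, -0.231, 0.035], [0.417, -0.207, 0.072], [0.458, -0.187, 0.083]]
0.02 922 [0.623 0.081] [0.712 0.203] [0.797 0.319]
0.05 332 [0.625 0.082] [0.661 0.198] [0.787 0.291]
0.08 264 [0.66 0.08] [0.717 0.096] [0.797 0.287]
0.11 160 [0.66 0.08] [0.782 0.238] [0.8   0.298]
0.14 92 [0.66 0.08] [0.784 0.092] [0.8   0.204]
0.17 23 [0.66  0.193] [0.663 0.195] [0.67  0.205]
0.2 23 [0.66  0.192] [0.663 0.196] [0.67  0.205]
0.23 59 [0.661 0.193] [0.798 0.265] [0.8   0.319]
0.26 261 [0.659 0.082] [0.799 0.199] [0.8   0.318]
0.29 311 [0.606 0.081] [0.799 0.194] [0.8   0.319]
0.32 893 [0.603 0.08 ] [0.66  0.233] [0.8   0.271]
0.35 49 [0.66  0.193] [0.664 0.201] [0.799 0.32 ]
0.38 60 [0.66  0.192] [0.666 0.202] [0.8   0.312]
0.41 97 [0.66  0.192] [0.789 0.298] [0.8  0.32]
0.44 50 [0.794 0.299] [0.796 0.31 ] [0.8  0.32]
0.47 27 [0.791 0.307] [0.794 0.315] [0.798 0.32 ]
camera_stand 0.74 1710 [[0.607, 0.168, 0.013], [0.66, 0.213, 0.326], [0.742, 0.265, 0.
[... 1353 characters left out ...]
, [0.838, 0.27, 0.349]]
lens 0.65 412 [[0.395, 0.13, 0.0], [0.42, 0.153, 0.014], [0.446, 0.177, 0.019]]
{'K': array([[335.62229188,   0.        , 316.98107877],
       [  0.        , 335.62229188, 240.44399612],
       [  0.        ,   0.        ,   1.        ]]), 'world_from_camera': array([[ 3.63912132e-01, -8.91219929e-01, -2.70730490e-01,
         3.15899853e-01],
       [-9.31433255e-01, -3.48271144e-01, -1.05542886e-01,
        -6.01315818e-01],
       [-2.25693883e-04,  2.90575718e-01, -9.56851974e-01,
         3.74994763e-01],
       [ 0.00000000e+00,  0.00000000e+00,  0.00000000e+00,
         1.00000000e+00]])} [[ 0.931  0.365 -0.   ]
 [ 0.365 -0.931  0.   ]
 [-0.    -0.    -1.   ]]
```

View pics/s_crop.png

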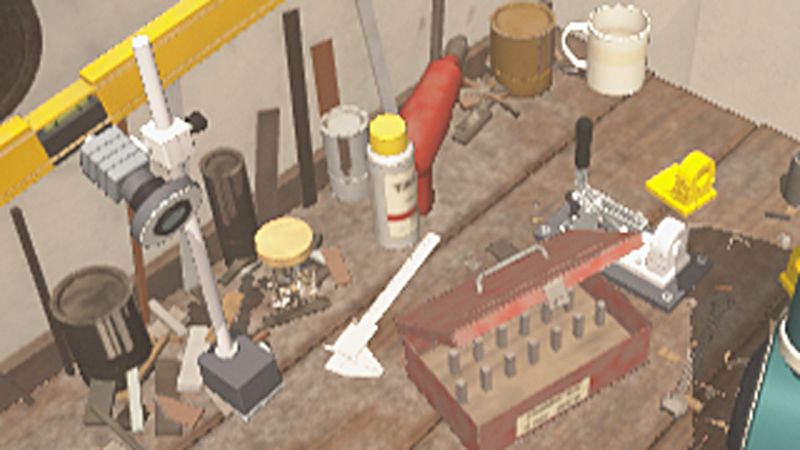

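The crop shows the clamp closed on the bracket with its handle upright at about (583,140), and the inspection camera facing the robot (ring light at about (168,212)). Now I'll move the wrist camera over the fixture.

>>> {"method": "step_arm", "body": {
  "motion": [
    [[0.0854, 0.02, 0.04, 0.06, 0, 0, -3], [0.0854, 0.05, 0.1, 0.1, 0, 0, -6], [0.0854, 0.08, 0.15, 0.1, 0, 0, -9], [0.0854, 0.11, 0.21, 0.1, 0, 0, -12], [0.0854, 0.14, 0.27, 0.1, 0, 0, -15], [0.0854, 0.17, 0.33, 0.1, 0, 0, -18], [0.0854, 0.2, 0.38, 0.1, 0, 0, -21.4], [0.0854, 0.224, 0.428, 0.1, 0, 0, -21.4]]
  ]
}}

```text
time: 2.8
tool_pos: [0.4619, -0.2163, 0.3537]
tcp_rot: [3.141, -0.001, 0.002]
wrist_force: [1.0, -0.6, -0.0]
width: 1.004
```

```bash
python3 - <<'E'
from h import *
s=read_state(); print(s["time"],s["tool_pos"],s["tcp_rot"],s["q"].round(2))
read_camera("wrist")
cal=get_calibration("wrist"); im,d=read_camera("wrist"); cal2=get_calibration("wrist"); print(abs(cal["world_from_camera"]-cal2["world_from_camera"]).max())
cv2.imwrite("pics/w1.png",im); P=cloud(cal2,d); np.save("w1d.npy",d); np.save("w1T.npy",cal2["world_from_camera"])
for n in ("fixture","bracket","bore","clamp_handle","handle_grip"):
    for r in spot_in("wrist",n)[:2]: print(n,round(r["score"],2),w(cal2,r["xyz"]).round(4))
E
```

```text
2.8 [ 0.46191021 -0.21630889  0.35371555] [ 3.14102224e+00 -6.36179510e-04  1.89950950e-03] [-0.49 -0.1   1.81  0.    1.43  1.08]
0.004341850928850052
fixture 0.94 [ 0.4936 -0.2158  0.0139]
bracket 0.84 [ 0.4256 -0.2129  0.0281]
bracket 0.7 [ 0.2846 -0.2963  0.028 ]
bore 0.66 [ 0.4253 -0.2156  0.0286]
bore 0.64 [ 0.2859 -0.2954  0.0246]
clamp_handle 0.9 [ 0.5337 -0.2084  0.1635]
handle_grip 0.75 [ 0.5324 -0.2083  0.1626]
handle_grip 0.21 [0.6434 0.1669 0.0115]
```

View pics/w1.png

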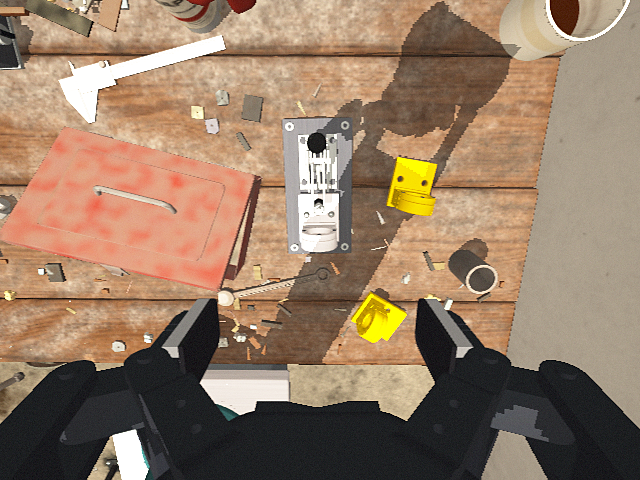

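The wrist view shows the plate at about (284–353, 116–254), with the bracket at (318,225) and the handle cap at (317,142). The arm was still settling when that picture was taken, so I'll measure again now that it is still.

```bash
python3 - <<'E'
from h import *
im,d=read_camera("wrist"); cal=get_calibration("wrist"); s=read_state(); print(s["tool_pos"],s["tcp_rot"])
for n in ("fixture","bracket","clamp_handle"):
    r=regions_of("wrist",n)[0]; P=cloud(cal,d,r["region"])
    print(n,round(r["score"],2),len(P),np.percentile(P,[1,50,99],axis=0).round(4).tolist())
    if n=="fixture":
        f=P[(P[:,2]>.006)&(P[:,2]<.018)]; print("z med",np.median(f[:,2]),cv2.minAreaRect(f[:,:2].astype(np.float32)))
    if n=="bracket":
        f=P[P[:,2]>.06]; print("wall",np.percentile(f,[1,99],axis=0).round(4)); f=P[(P[:,2]>.018)&(P[:,2]<.026)]; print("foot",np.percentile(f,[1,99],axis=0).round(4),cv2.minAreaRect(f[:,:2].astype(np.float32)))
    if n=="clamp_handle":
        f=P[P[:,2]>.15]; print("cap",np.percentile(f,[1,50,99],axis=0).round(4))
# pixel edges of plate -> z=.012 plane
K=cal["K"];T=cal["world_from_camera"]
K2=np.linalg.inv(K)
r=regions_of("wrist","fixture")[0]["region"].astype(np.uint8)
b=cv2.boxPoints(cv2.minAreaRect(cv2.findNonZero(r)))
for u,v in b:
    dr=T[:3,:3]@K2@[u,v,1]; t=(.012-T[2,3])/dr[2]; print((u,v),(T[:3,3]+t*dr).round(4))
E
```

```text
[ 0.46060786 -0.21946281  0.35322231] [ 3.14127395e+00 -2.83742947e-03 -4.32982923e-04]
fixture 0.81 7294 [[0.3832, -0.254, 0.0108], [0.5022, -0.2092, 0.0137], [0.5654, -0.1625, 0.1655]]
z med 0.013322934075215592 ((0.4736899733543396, -0.2079845815896988), (0.18586398661136627, 0.09227029234170914), 1.1145683526992798)
bracket 0.82 1902 [[0.4065, -0.2359, 0.016], [0.4282, -0.2107, 0.0271], [0.4688, -0.1827, 0.0827]]
wall [[ 0.4068 -0.2321  0.0608]
 [ 0.4286 -0.1877  0.0832]]
foot [[ 0.4088 -0.236   0.019 ]
 [ 0.4687 -0.1824  0.0245]] ((0.4352274537086487, -0.20920240879058838), (0.06757914274930954, 0.05395875126123428), 1.4652099609375)
clamp_handle 0.95 343 [[0.5231, -0.2152, 0.0293], [0.5356, -0.2073, 0.1646], [0.5449, -0.1992, 0.1669]]
cap [[ 0.5278 -0.2152  0.1592]
 [ 0.5364 -0.2073  0.1647]
 [ 0.5449 -0.1992  0.1669]]
(np.float32(271.56027), np.float32(113.410995)) [ 0.5663 -0.1611  0.012 ]
(np.float32(342.26608), np.float32(111.64336)) [ 0.5682 -0.2524  0.012 ]
(np.float32(345.69083), np.float32(248.63274)) [ 0.3819 -0.2609  0.012 ]
(np.float32(274.98502), np.float32(250.40038)) [ 0.3795 -0.1581  0.012 ]
```

The fixture fits well: the plate measures 185.9 x 92.3 mm, the origin is about (0.417, −0.2095) and the yaw about 1.2°. The bracket wall and the handle cap agree with this. Next I'll close the fingers and lower them on the bracket side of the handle.

>>> {"method": "step_arm", "body": {
  "motion": [
    [[0, 0.037, 0.012, 0, 0, 0, 0.6], [0, 0.037, 0.012, -0.03, 0, 0, 1.2], [0, 0.037, 0.012, -0.07, 0, 0, 1.2], [0, 0.037, 0.012, -0.11, 0, 0, 1.2], [0, 0.037, 0.012, -0.15, 0, 0, 1.2], [0, 0.037, 0.012, -0.18, 0, 0, 1.2], [0, 0.037, 0.012, -0.192, 0, 0, 1.2], [0, 0.037, 0.012, -0.192, 0, 0, 1.2]]
  ],
  "newtons": 30
}}

```text
time: 4.4
tool_pos: [0.4973, -0.2074, 0.1608]
tcp_rot: [-3.141, -0.029, 0.002]
wrist_force: [0.2, -0.2, -0.4]
width: -0.0
```

```bash
python3 - <<'E'
from h import *
im,d=read_camera("wrist"); cv2.imwrite("pics/w2.png",im); s=read_state(); print(s["time"],s["tool_pos"],s["tcp_rot"],s["wrist_force"],s["width"])
E
```

```text
4.45 [ 0.49817112 -0.2076981   0.1619305 ] [3.14107401e+00 2.93992553e-02 9.93528308e-04] [0.22197268 0.45114578 0.25551412] -0.0022533274677683864
```

View pics/w2.png

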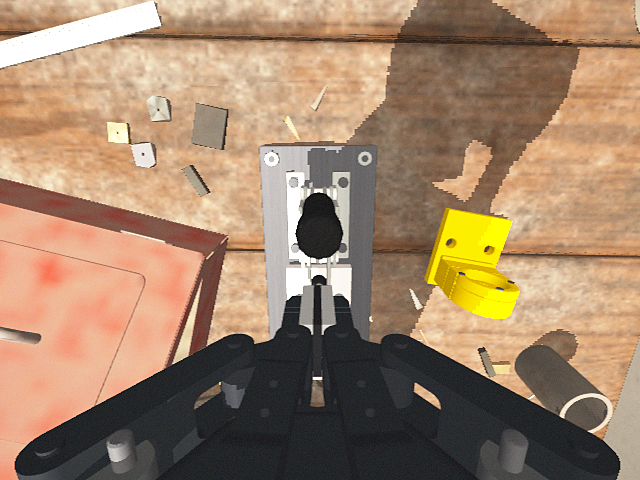

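The closed fingers at about (318,310) line up with the handle at (318,225). Now I'll push it open along its arc.

>>> {"method": "step_arm", "body": {
  "motion": [
    [[0, 0.01, 0, 0, 0, 0, 0], [0, 0.019, 0, 0, 0, 0, 0], [0, 0.028, 0, 0, 0, 0, 0], [0, 0.037, 0, -0.001, 0, 0, 0], [0, 0.045, 0, -0.004, 0, 0, 0], [0, 0.054, 0, -0.008, 0, 0, 0], [0, 0.063, 0, -0.016, 0, 0, 0], [0, 0.071, 0, -0.024, 0, 0, 0]]
  ]
}}

```text
time: 5.45
tool_pos: [0.57, -0.2076, 0.1375]
tcp_rot: [3.141, 0.029, 0.002]
wrist_force: [-1.3, 0.6, 1.4]
width: -0.005
```

```bash
python3 - <<'E'
from h import *
im,d=read_camera("wrist"); cv2.imwrite("pics/w3.png",im); s=read_state(); cal=get_calibration("wrist"); print(s["time"],s["tool_pos"],s["tcp_rot"],s["wrist_force"],s["width"])
for r in regions_of("wrist","clamp_handle")[:2]:
    P=cloud(cal,d,r["region"]); print(r["score"],len(P),np.percentile(P,[1,50,99],axis=0).round(3).tolist())
    top=P[P[:,2]>.09]; print(np.percentile(top,[1,50,99],axis=0).round(3).tolist() if len(top) else 0)
E
```

```text
5.5 [ 0.57026081 -0.20746503  0.13630766] [-3.14137850e+00 -2.95581637e-02 -9.57859234e-04] [ 0.8316306  -0.82865331 -0.38133907] 0.004228672188847003
0.71 1605 [[0.576, -0.213, 0.105], [0.597, -0.205, 0.127], [0.604, -0.198, 0.131]]
[[0.578, -0.213, 0.108], [0.597, -0.205, 0.127], [0.604, -0.198, 0.131]]
0.4 7907 [[0.486, -0.252, 0.004], [0.547, -0.205, 0.013], [0.603, -0.161, 0.131]]
[[0.575, -0.214, 0.102], [0.596, -0.205, 0.127], [0.604, -0.197, 0.132]]
```

The handle is at about 0.65 rad, as planned. Next is the rest of the arc.

>>> {"method": "step_arm", "body": {
  "motion": [
    [[0, 0.005, 0, -0.007, 0, 0, 0], [0, 0.009, 0, -0.014, 0, 0, 0], [0, 0.012, 0, -0.023, 0, 0, 0], [0, 0.015, 0, -0.032, 0, 0, 0], [0, 0.015, 0, -0.039, 0, 0, 0], [0, 0.015, 0, -0.045, 0, 0, 0], [0, 0.015, 0, -0.05, 0, 0, 0], [0, 0.015, 0, -0.052, 0, 0, 0]]
  ]
}}

```text
time: 6.55
tool_pos: [0.5839, -0.2075, 0.0842]
tcp_rot: [-3.141, -0.03, 0.003]
wrist_force: [-3.0, 0.4, 3.1]
width: -0.003
```

```bash
python3 - <<'E'
from h import *
im,d=read_camera("wrist"); cv2.imwrite("pics/w3.png",im); s=read_state(); cal=get_calibration("wrist"); print(s["time"],s["tool_pos"],s["tcp_rot"],s["wrist_force"],s["width"])
for r in regions_of("wrist","clamp_handle")[:2]:
    P=cloud(cal,d,r["region"]); print(r["score"],len(P),np.percentile(P,[1,50,99],axis=0).round(3).tolist())
E
```

```text
6.6 [ 0.58374002 -0.20748101  0.08410785] [-3.14111362 -0.03002927  0.00320511] [-2.02227923 -0.5941538   2.41455289] -0.0007743792161273409
0.61 2244 [[0.514, -0.214, 0.001], [0.609, -0.205, 0.066], [0.62, -0.196, 0.071]]
```

The handle is down at its open position, with the tip at about x=0.620, z≈0.07. I'll retreat up, then go over the bracket with the jaws open.

>>> {"method": "step_arm", "body": {
  "motion": [
    [[0, 0, 0, -0.004, 0, 0, 0], [0, 0.005, 0, 0.04, 0, 0, 0], [0, 0.005, 0, 0.1, 0, 0, 0], [0, 0, 0, 0.15, 0, 0, 0], [0.0854, -0.03, 0, 0.19, 0, 0, 0], [0.0854, -0.08, 0, 0.19, 0, 0, 0], [0.0854, -0.13, -0.002, 0.19, 0, 0, 0], [0.0854, -0.167, -0.002, 0.19, 0, 0, 0]]
  ]
}}

```text
time: 7.65
tool_pos: [0.4155, -0.2093, 0.2742]
tcp_rot: [3.141, 0.03, -0.001]
wrist_force: [0.0, -0.7, 0.5]
width: 0.847
```

```bash
python3 - <<'E'
from h import *
read_camera("wrist");read_camera("wrist");im,d=read_camera("wrist"); cv2.imwrite("pics/w4.png",im); s=read_state(); cal=get_calibration("wrist"); print(s["time"],s["tool_pos"],s["tcp_rot"],s["wrist_force"],s["width"])
P=cloud(cal,d)
f=P[(abs(P[:,0]-.43)<.04)&(abs(P[:,1]+.209)<.04)&(P[:,2]>.05)&(P[:,2]<.09)]; print("wall",len(f),np.percentile(f,[1,50,99],axis=0).round(4).tolist())
f=P[(P[:,0]>.46)&(P[:,0]<.56)&(abs(P[:,1]+.207)<.04)&(P[:,2]>.085)&(P[:,2]<.16)]; print("arm",len(f),np.percentile(f,[1,50,99],axis=0).round(4).tolist())
E
```

```text
7.8 [ 0.41604975 -0.20943525  0.27439112] [ 3.14132189e+00  2.77241884e-02 -3.52112095e-05] [ 0.6487917   0.4922128  -0.02471967] 0.9956688615540108
wall 1080 [[0.4086, -0.2328, 0.0516], [0.4206, -0.2102, 0.0789], [0.4307, -0.1882, 0.0833]]
arm 1063 [[0.4986, -0.2157, 0.0898], [0.5269, -0.2077, 0.1166], [0.5483, -0.1991, 0.1233]]
```

View pics/w4.png

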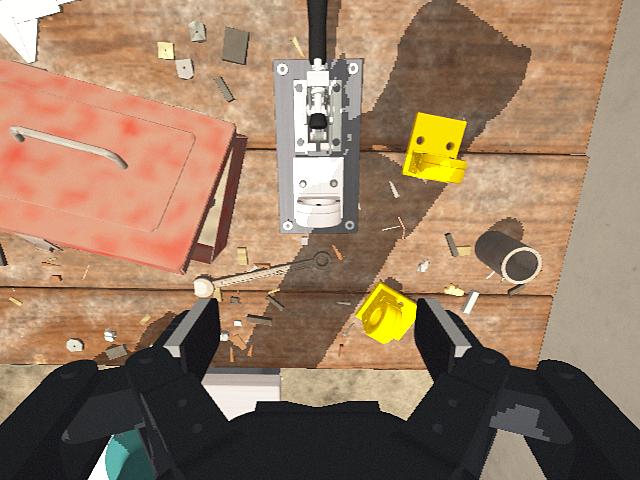

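The clamp stands open, with the foot spindle at about (318,120) and the handle laid back, and the bracket is still seated at (318,195). Going down over the cheeks.

>>> {"method": "step_arm", "body": {
  "motion": [
    [[0.0854, 0.002, -0.001, -0.03, 0, 0, 0], [0.0854, 0.002, -0.001, -0.07, 0, 0, 0], [0.0854, 0.002, -0.001, -0.11, 0, 0, 0], [0.0854, 0.002, -0.001, -0.15, 0, 0, 0], [0.0854, 0.002, -0.001, -0.18, 0, 0, 0], [0.0854, 0.002, -0.001, -0.2, 0, 0, 0], [0.0854, 0.002, -0.001, -0.214, 0, 0, 0], [0.0854, 0.002, -0.001, -0.214, 0, 0, 0]]
  ]
}}

```text
time: 8.8
tool_pos: [0.418, -0.2101, 0.0594]
tcp_rot: [-3.141, -0.028, 0.002]
wrist_force: [-0.3, 0.3, 0.8]
width: 1.002
```

>>> {"method": "step_arm", "body": {
  "motion": [
    [[0.06, 0, 0, 0, 0, 0, 0], [0.05, 0, 0, 0, 0, 0, 0], [0.04, 0, 0, 0, 0, 0, 0], [0.035, 0, 0, 0, 0, 0, 0], [0.03, 0, 0, 0, 0, 0, 0], [0.03, 0, 0, 0, 0, 0, 0], [0.03, 0, 0, 0, 0, 0, 0], [0.03, 0, 0, 0, 0, 0, 0]]
  ],
  "newtons": 30
}}

```text
time: 9.8
tool_pos: [0.4189, -0.2104, 0.0606]
tcp_rot: [-3.141, -0.028, -0.001]
wrist_force: [-0.2, 1.9, 5.5]
width: 0.535
```

Gripped: the opening is 45.7 mm, which matches the cheeks. Lifting straight up.

>>> {"method": "step_arm", "body": {
  "motion": [
    [[0.03, 0, 0, 0.006, 0, 0, 0], [0.03, 0, 0, 0.012, 0, 0, 0], [0.03, 0, 0, 0.02, 0, 0, 0], [0.03, 0, 0, 0.03, 0, 0, 0], [0.03, 0, 0, 0.042, 0, 0, 0], [0.03, 0, 0, 0.054, 0, 0, 0], [0.03, 0, 0, 0.064, 0, 0, 0], [0.03, 0, 0, 0.064, 0, 0, 0]]
  ]
}}

```text
time: 10.8
tool_pos: [0.4197, -0.2108, 0.1258]
tcp_rot: [3.14, 0.028, 0.004]
wrist_force: [0.2, -0.3, -3.2]
width: 0.533
```

```bash
python3 - <<'E'
from h import *
# inspection camera geometry from scene + top depth: post axis and ring plane
for c in ("scene","top"):
    im,d=read_camera(c); cal=get_calibration(c); P=cloud(cal,d)
    p=P[(abs(P[:,0]-.664)<.02)&(abs(P[:,1]-.199)<.015)&(P[:,2]>.15)&(P[:,2]<.26)]
    p2=P[(abs(P[:,0]-.664)<.02)&(abs(P[:,1]-.199)<.015)&(P[:,2]>.37)&(P[:,2]<.43)]
    for q in (p,p2): print(c,"post",len(q),q.min(0).round(4),q.mean(0).round(4),q.max(0).round(4))
    h=P[(P[:,0]>.585)&(P[:,0]<.66)&(P[:,1]>.17)&(P[:,1]<.31)&(P[:,2]>.25)&(P[:,2]<.40)]
    # RANSAC plane with normal near (-.94,0,-.34)
    rng=np.random.default_rng(0); best=None
    for _ in range(4000):
        a=h[rng.choice(len(h),3,False)]; n=np.cross(a[1]-a[0],a[2]-a[0]); l=np.linalg.norm(n)
        if l<3e-4: continue
        n/=l; n*=-np.sign(n[0])
        if n[0]>-.7 or n[2]>0: continue
        k=abs((h-a[0])@n)<.0025
        if best is None or k.sum()>best.sum(): best=k
    r=h[best]; m=r.mean(0); n=np.linalg.svd(r-m)[2][2]; n*=-np.sign(n[0])
    print("ring",len(h),len(r),m.round(4),"n",n.round(3),"yaw",np.degrees(np.arctan2(-n[1],-n[0])).round(1),r.min(0).round(4),r.max(0).round(4))
    b=P[(abs(P[:,0]-.65)<.06)&(abs(P[:,1]-.2)<.06)&(P[:,2]>.045)&(P[:,2]<.058)]
    print("base top",len(b),cv2.minAreaRect(b[:,:2].astype(np.float32)),b.min(0),b.max(0))
E
```

```text
scene post 181 [0.6557 0.1906 0.1505] [0.6606 0.1999 0.1967] [0.6688 0.2054 0.246 ]
scene post 205 [0.656 0.191 0.37 ] [0.6611 0.2002 0.4018] [0.6707 0.206  0.4297]
ring 1184 333 [0.6096 0.2424 0.3093] n [-0.946 -0.032 -0.322] yaw 1.9 [0.6    0.2097 0.2761] [0.623  0.273  0.3372]
base top 396 ((0.6524453163146973, 0.19804278016090393), (0.06427320837974548, 0.05246977135539055), 2.6726012229919434) [0.61966318 0.17170753 0.04501101] [0.68469234 0.22429223 0.05792461]
top post 84 [0.659  0.1922 0.151 ] [0.6633 0.1972 0.2069] [0.6722 0.2057 0.259 ]
top post 95 [0.6589 0.1923 0.3704] [0.6644 0.1975 0.4061] [0.6718 0.207  0.4289]
ring 538 119 [0.6526 0.2167 0.3315] n [-0.998 -0.047  0.043] yaw 2.7 [0.6486 0.1838 0.3135] [0.6564 0.2598 0.3448]
base top 323 ((0.6560106873512268, 0.19470170140266418), (0.06354637444019318, 0.059201665222644806), 2.5780951976776123) [0.62326317 0.16479906 0.04542069] [0.68752627 0.22438142 0.05793571]
```

The bracket is lifted clear. The stand fit agrees between the cameras: yaw about 2.3°, lens about (0.608, 0.241, 0.307), focus about (0.495, 0.2365, 0.266). The TCP target is therefore (0.494, 0.2365, 0.269) with a 20° tilt.

>>> {"method": "step_arm", "body": {
  "motion": [
    [[0.03, 0, 0, 0.02, 0, 0, 0], [0.03, 0, 0, 0.05, 0, 0, 0], [0.03, 0, 0, 0.08, 0, 0, 0], [0.03, 0, 0.02, 0.11, 0, 0, 0], [0.03, 0, 0.06, 0.135, 0, 0, 0], [0.03, 0, 0.1, 0.143, 0, 0, 0], [0.03, 0, 0.14, 0.143, 0, 0, 0], [0.03, 0, 0.17, 0.143, 0, 0, 0]]
  ]
}}

```text
time: 11.9
tool_pos: [0.4182, -0.0388, 0.2669]
tcp_rot: [-3.141, -0.029, 0.001]
wrist_force: [0.8, 0.4, -3.3]
width: 0.53
```

>>> {"method": "step_arm", "body": {
  "motion": [
    [[0.03, 0, 0.03, 0, 0, 0, 0], [0.03, 0, 0.07, 0, 0, -3, 0.2], [0.03, 0, 0.11, 0, 0.1, -6, 0.4], [0.03, 0.01, 0.15, 0, 0.2, -9, 0.6], [0.03, 0.02, 0.19, 0, 0.3, -12, 0.8], [0.03, 0.03, 0.22, 0, 0.4, -15, 1], [0.03, 0.03, 0.24, 0, 0.5, -18, 1.1], [0.03, 0.03, 0.25, 0, 0.6, -20, 1.2]]
  ]
}}

```text
time: 12.9
tool_pos: [0.447, 0.212, 0.2654]
tcp_rot: [-3.087, -0.064, -0.541]
wrist_force: [-0.4, -0.0, -2.9]
width: 0.531
```

```bash
cat > tgt.py <<'E'
from h import *
s=read_state(); Rt=R.from_rotvec(s["tcp_rot"])
goal=R.from_euler("ZY",[2.3,-20],degrees=True)*R.from_euler("Z",-1.15,degrees=True)*R.from_rotvec([3.14135,.0285,0])
print(s["time"],s["tool_pos"].round(4),s["width"],s["wrist_force"].round(1),"todo",(np.array([.494,.2365,.269])-s["tool_pos"]).round(4),(goal*Rt.inv()).as_rotvec(degrees=True).round(2),s["q"].round(2))
E
python3 tgt.py
```

```text
12.9 [0.447  0.212  0.2654] 0.5309176406644196 [-0.4 -0.  -2.9] todo [0.047  0.0245 0.0036] [ 0.03 -0.13 -0.17] [ 0.49 -0.29  2.16 -0.18  0.96  2.1 ]
```

>>> {"method": "step_arm", "body": {
  "motion": [
    [[0.03, 0.008, 0.005, 0.001, 0, 0, 0], [0.03, 0.018, 0.01, 0.002, 0, 0, 0], [0.03, 0.028, 0.015, 0.003, 0, 0, 0], [0.03, 0.037, 0.02, 0.0035, 0, 0, 0], [0.03, 0.043, 0.023, 0.0035, 0, 0, 0], [0.03, 0.047, 0.0245, 0.0035, 0, 0, 0], [0.03, 0.047, 0.0245, 0.0035, 0, 0, 0], [0.03, 0.047, 0.0245, 0.0035, 0, 0, 0]]
  ]
}}

```text
time: 13.9
tool_pos: [0.4937, 0.2364, 0.2688]
tcp_rot: [-3.087, -0.064, -0.54]
wrist_force: [0.0, -0.2, -3.0]
width: 0.535
```

```bash
python3 tgt.py; python3 - <<'E'
from h import *
im,d=read_camera("scene"); cal=get_calibration("scene")
cv2.imwrite("pics/s_end.png",cv2.resize(im[130:330,100:420],None,fx=2.5,fy=2.5,interpolation=cv2.INTER_CUBIC))
for n in ("bracket","bore","lens","camera_head"):
    for r in spot_in("scene",n)[:2]: print(n,round(r["score"],2),w(cal,r["xyz"]).round(3))
    for r in regions_of("scene",n)[:1]:
        q=cloud(cal,d,r["region"]); print(np.percentile(q,[2,50,98],axis=0).round(3).tolist())
E
```

```text
13.9 [0.4937 0.2364 0.2688] 0.5349140644914936 [ 0.  -0.2 -3. ] todo [0.0003 0.0001 0.0002] [ 0.04 -0.15 -0.17] [ 0.49 -0.18  2.07 -0.18  0.94  2.1 ]
bracket 0.86 [ 0.457 -0.326  0.024]
bracket 0.73 [0.489 0.24  0.245]
[[0.444, -0.357, 0.002], [0.458, -0.324, 0.024], [0.509, -0.308, 0.071]]
bore 0.97 [ 0.458 -0.324  0.027]
bore 0.68 [0.49  0.24  0.243]
[[0.443, -0.361, 0.002], [0.459, -0.326, 0.021], [0.513, -0.309, 0.071]]
lens 0.93 [0.65  0.243 0.324]
[[0.603, 0.157, 0.154], [0.65, 0.24, 0.33], [0.836, 0.27, 0.35]]
camera_head 0.59 [0.647 0.239 0.33 ]
camera_head 0.54 [0.651 0.222 0.32 ]
[[0.603, 0.136, 0.159], [0.65, 0.24, 0.33], [0.837, 0.27, 0.35]]
```

View pics/s_end.png

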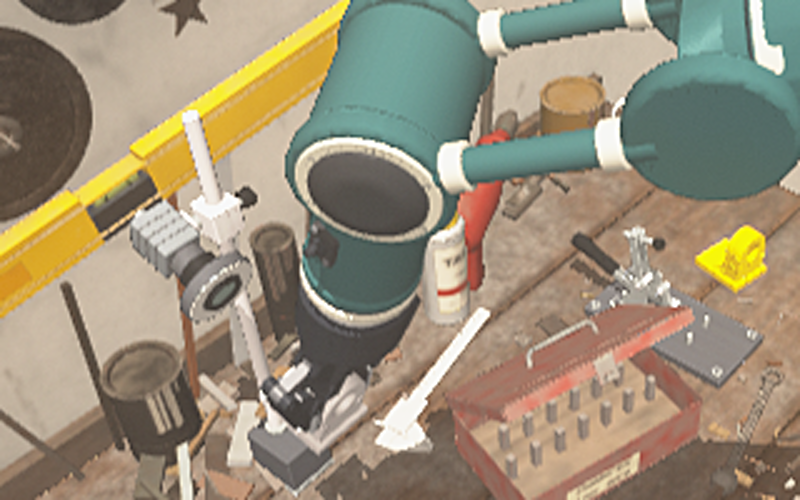

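The final view shows the bracket at about (325,400) held in front of the ring light at about (218,285), seat towards the lens. The clamp is open, the pins are bare, and the bystanders in view look undisturbed. The TCP is within 0.5 mm of target, so I'm handing in.

```bash
python3 -c "
from h import *
s=read_state(); print(abs(s['joint_vel']).max(), s['width']); print(finish_job())"
```

```text
0.0013638729463214625 0.5314286580730361
the job is handed in; nothing more can be done
None
```

I opened the toggle clamp, lifted the aluminium bracket straight up off its pins with a 30 N grip, and handed the job in with it held still in front of the inspection camera. `finish_job` gives no verdict, so this rests on my own checks.

**Position at hand-in (about 14 s on the clock):**
- The TCP was within 0.5 mm and 0.3° of the target.
- The grip opening read about 45.5 mm, matching the 46 mm cheeks, so the bracket had not slipped.
- The arm was at rest, and the wrist force was steady at about 3 N, close to the bracket's weight.

**Scene:** In the last scene picture the clamp is open, the pins are bare, and there is a visible gap to the inspection camera. The bystanders in view looked undisturbed, but I did not measure them again.

**Where the checks disagreed or were weak:**
- **Stand position and yaw:** the two fixed cameras put the stand post 3–4 mm apart, so I averaged them. The stand's yaw came out between 1.9° and 2.7°, and I used 2.3°.
- **Ring light:** the ring-plane fit from the top camera failed, so lens height came from the scene camera alone. I expect a focus error of a few mm against the 15 mm allowed.
- **Networks:** in the last picture their top "bracket" hit was the yellow look-alike. The second hit was the held bracket, at about the expected place.

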